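# Take the test paddle from its case and present it level

## Task

Slide the flat cover of the grey storage case fully open, then draw the test paddle out of its sloping pocket by its handle. Turn the paddle level, with the face that carries the metal discs upward, and keep it raised at least 25 cm above the counter for inspection: finish while still holding it there, still, in the gripper. Leave the cover open, and leave the bottle, the glove box and the bowl where they stand.

Things in the scene. Friction and masses are not known exactly. Their poses are not given: they have to be found in the camera images.
- case: Fixed grey case, 200 (its x) by 320 mm (its y), rim 134 mm high. Origin: centre of its underside, on the counter; z up. The half at negative y is an open-topped compartment (inside x -94 to 94, y -154 to -7 mm, floor z 10 mm) with a sloping pocket that holds the paddle; the half at positive y is a closed deck at rim height.
- pocket (a point): Middle of the mouth of the grey plastic pocket in the compartment, at x 43, y -80, z 44 mm in the case's frame. From here the pocket slopes down at 45 degrees towards the case's +x, 35 mm deep, 62 mm wide, 12 mm high inside. It takes in the last 35 mm of the blade; a 14 mm wide post under the handle props the paddle.
- cover (a joint): Flat white cover sliding along the case's y on top of the rim, in m: 0 = closed, 0.150 = fully open at its stop, over the deck. Grows towards the case's +y. May start up to 35 mm ajar. Friction about 1.5 N; stays where left. Plate 182 (x) by 152 mm (y), 6 mm thick, top face at z 140.5 mm; its centre is at case x 0, y -80 mm when closed.
- cover_grip (a point): Top centre of the cover's handle, an upright steel rib on the middle of the cover, 60 mm long along the case's x, 14 mm thick along the case's y, 37 mm high above the plate; this point is 177 mm above the counter.
- paddle: Test paddle, 145 mm long, 80 to 145 g. x axis from handle to blade, y across, z out of the face with six inset metal discs. Origin: inside the handle, a good place to grip. Black handle: x -35 to 50 mm, 20 wide (y), 16 thick (z). At the start its origin is at case x -10, y -80, z 97.5 mm, its x axis points 45 degrees down towards the case's +x, disc face up. Hidden under the closed cover.
- paddle_blade (a point): Centre of the paddle's white blade, 80 mm from its origin along its x. Blade: 60 mm long (x 50 to 110), 56 wide (y), 8 thick (z). At the start its end rests in the pocket; the paddle leaves the pocket when drawn 35 mm or more along its own length, handle first (up and towards the case's -x).
- bottle: Bystander: closed white bottle, 60 mm diameter, 150 mm tall, standing by one end of the case. Origin: centre of its underside.
- glove_box: Bystander: white carton of gloves, 120 x 75 x 60 mm, with a blue band and a dark slot on top, by the other end of the case. Origin: centre of its underside.
- bowl: Bystander: steel bowl, 100 mm diameter, 40 mm tall, beyond the case (its +x side). Origin: centre of its underside.

How it is judged:
On the way, in this order (a step that is already met when the one before it is completed fails the run):
1. the cover is slid fully open (within 15 mm of its stop) while the paddle is still in its pocket (value of joint cover above 0.135 m and distance of paddle from where it was at the start of the episode below 0.02 m), for 0.2 s.
2. the paddle is drawn out of the pocket, held by the fingers, clear of the case (distance of paddle from where it was at the start of the episode above 0.05 m and contact force between paddle and the fingers above 0.5 N and contact force between paddle and case below 0.05 N), for 0.2 s.
At the end, for the whole second after the job is handed in: The paddle is held still between the fingers, clear of the case, its origin over 0.24 m above the counter, disc face up within 15 degrees of level; the cover is open (joint over 0.13 m); bottle, glove box and bowl are within 30 mm of where they stood, the bottle upright (height (world z) of paddle above 0.24 m and angle between paddle's own z axis and vertical below 0.26 rad and contact force between paddle and the fingers above 0.5 N and contact force between paddle and case below 0.05 N and linear speed of paddle below 0.03 m/s and angular speed of paddle below 0.2 rad/s and value of joint cover above 0.13 m and distance of each of bottle, glove_box, bowl from where it was at the start of the episode below 0.03 m and angle between bottle's own z axis and vertical below 0.2 rad); the arm keeps its last pose, push and grip.
It fails at once if a bystander is pushed more than 30 mm or the bottle is tipped (distance of any of bottle, glove_box, bowl from where it was at the start of the episode above 0.03 m or angle between bottle's own z axis and vertical above 0.5 rad).
It also fails if it takes over 59 s, if anything falls off the work surface, if the arm or the gripper's body presses on something with over 40 N, if the wrist force passes 120 N, or if a joint passes its speed limit or range.

## Robot

A 7-joint arm with a two-finger parallel gripper is mounted at the origin on the work surface. World frame = base frame: x ahead of the robot, y to its left, z up, the work surface at z = 0. Lengths are in m, angles in rad, forces in N, time in s.
With the tool pointing down it reaches from about 0.425 to 0.925 m from the base axis. Payload 6.8 kg.
Tool frame: the origin (TCP) lies on the centre line of the jaws, within the pads' length; the fingertips stand 14 mm ahead of it and the grasp point (between the pads) lies 5 mm behind it (r.nose_length is the distance from the TCP to the fingertips, in m); z points along the fingers, y is the direction in which the jaws open and shut (so a half turn about z gives the same grasp; the last joint's range is limited). The gripper opens to 85 mm and grips with 20 to 120 N. Pads are 22 mm wide; open, the fingers measure 114 mm over their backs; the gripper's body (76 mm by 85 mm) begins 54 mm behind the grasp point. The pads swing forward as they close: fully open they stand 13 mm farther back than shut.
Start: joints at [-1.283, 0.477, 0.022, 1.555, -0.011, 1.109, -0.083], TCP at [0.26, 0.623, 0.245] pointing down, gripper open.
Joint ranges: [-2.96, 2.96], [-0.34, 2.1], [-1.41, 1.46], [0.24, 2.44], [-1.37, 4.51], [0.17, 1.92], [-2.96, 2.96]. Speed limits (rad/s): [2.39, 2.39, 3.14, 3.14, 3.14, 3.14, 3.14].

## Interface

Orientations are given as a rotation vector (axis times angle).
In Python, from bench import r, imaging, look_for, outline_of gives the robot as it stands. The module is installed in compiled form; this text tells all that it offers.
- The arm moves only by the tool carry_out, never from a script. Its arguments are lists of equal length, an entry for each row: "offset": the shift along the tool's x, y, z as a fraction of full scale, a list of three; "turn": the turn, a rotation vector about the tool's x, y, z as a fraction of full scale, a list of three. A call has 1 to 8 rows; each row is the pose to reach, as a shift and turn from the pose commanded when the call began, along the tool's axes at that moment; what a row does not reach only later rows make up. Full scale, the value 1, is 0.5 m for a shift and 1.5 rad for a turn. A row lasts 1/10 s, in which the tool goes at most 50 mm and 8.59 degrees, less where a joint would pass 70% of its speed; a pose out of reach is approached as far as the arm can. A call with a number of a shift or a turn outside -1 to 1 is refused whole. A call with a gripper value outside its range is refused whole. "hand" is the closure, from 0 (fully open) to 1 (shut), set as the call begins (left out, the last holds). The fingers move at their own pace and stop on an object; "force" is the grip in N (left out, the last holds). Time passes only in rows, so rows that repeat a pose let the fingers close. It gives the time, the measured TCP pose, the force and the opening at its end, in the units of the state.
- r.get_obs(): the state, without advancing time (a new reading comes with each control period).
- imaging.grab_frame(name): name is "scene" or "top" or "wrist"; returns a dict with "pixels" (480x640x3 uint8, red, green, blue), "fx", "fy", "cx", "cy" (pixels), "R" (3x3) and "t" (3): a world point X has camera coordinates R X + t. Camera axes: x right, y down, z forward; pixel columns grow to the right and rows downward; lengths in m; the calibration is good to about 2 mm. A picture is of the moment at which its call begins. There is no depth.
- r.hand_in(): hands the job in, once; it reports no verdict.
Trained networks look in the newest picture that a camera, given by its name, has taken for a name from the list of things; names that differ only in an ending like _2 or _b are one class to them, and where a whole thing is asked for, a point or a joint stands for the part that bears it (a point fixed in the world has none). Each returns a list of dicts, best first, with "score" (0 to 1); they miss things now and then, are a little off and sometimes report something else, mostly with a low value. They report only what shows in the picture. A call takes as long as a camera call.
- look_for(query, camera): "xyz" ([x, y, z] in m, in the coordinates of the camera as it stood for that picture, good to about 4 mm: the middle of the surface that is visible of it).
- outline_of(query, camera): "region" (480x640 bool, what is visible of it).
The state is a dict: "clock": time; "joints": joint angles; "qvel": joint speeds; "tau": joint torques, N m; "tcp_pos": TCP position; "orientation": TCP orientation; "contact_force": force on the tool from outside, world axes, zero at the start; "moment": the same for the moment, N m; "grip_width": finger opening in m.
Only numpy, scipy, OpenCV 4.12 (cv2) and the standard library are available. Lean on these libraries where they do the work, as an engineer would, in place of code of your own. Each camera call takes 0.05 s, during which the arm holds its last target. There are 200 camera calls.

## Working session

There is one attempt and no reset: what is moved stays moved. The work goes in short steps, Python scripts to look and compute and a tool call to move; the robot and the scene stay as the last step left them, time stands still between calls to the robot, and variables do not carry over. Pictures are saved under pics/ and viewed, about 8 in all and at most 12, crops included, and the job is handed in when it is done.

Besides the shell and the picture viewer there is one more tool, called after ">>>" as name(argument=value, ...) on one line, values as JSON. carry_out: Moves the arm, as the interface text tells. Shift numbers are shares of 0.5 m and turn numbers shares of 1.5 rad, none past 1 either way. Its arguments: {"type":"object","properties":{"offset":{"type":"array","items":{"type":"array","items":{"type":"number","minimum":-1,"maximum":1}}},"turn":{"type":"array","items":{"type":"array","items":{"type":"number","minimum":-1,"maximum":1}}},"hand":{"type":"number"},"force":{"type":"number"}},"required":["offset","turn"]}

```bash
mkdir -p pics; cat > h.py <<'E'
import numpy as np, cv2
from scipy.spatial.transform import Rotation as R
from bench import r, imaging, look_for, outline_of
def grab(n, save=None):
    f=imaging.grab_frame(n)
    if save: cv2.imwrite('pics/'+save, f['pixels'][:,:,::-1])
    return f
def toworld(f,p): return np.array(f['R']).T@(np.array(p)-np.array(f['t']))
def proj(f,X):
    c=np.array(f['R'])@np.array(X)+np.array(f['t']); return np.array([f['fx']*c[0]/c[2]+f['cx'],f['fy']*c[1]/c[2]+f['cy']])
def ray(f,px,z):
    d=np.array(f['R']).T@np.array([(px[0]-f['cx'])/f['fx'],(px[1]-f['cy'])/f['fy'],1.])
    o=-np.array(f['R']).T@np.array(f['t']); return o+d*(z-o[2])/d[2]
def look(q,n,f): return [(np.round(toworld(f,d['xyz']),4).tolist(),round(d['score'],2)) for d in look_for(q,n)[:3]]
np.set_printoptions(precision=4,suppress=True)
E
python3 - <<'E'
from h import *
o=r.get_obs(); print(o)
for n in ('top','scene'):
    f=grab(n,n+'1.png')
    print(n, -np.array(f['R']).T@f['t'])
    for q in ('case','cover','cover_grip','paddle','bottle','glove_box','bowl'): print(q,look(q,n,f))
a=cv2.imread('pics/top1.png');b=cv2.imread('pics/scene1.png')
E
```

```text
{'clock': 0.0, 'joints': array([-1.2831,  0.4778,  0.0224,  1.5565, -0.0115,  1.1093, -0.0831]), 'qvel': array([-0.0027, -0.0007, -0.0006, -0.0001,  0.0013, -0.0002,  0.0002]), 'tau': array([  0.0004, -59.6453,   1.6081, -28.1181,   0.0125,   0.0095,
         0.    ]), 'tcp_pos': array([0.2601, 0.6223, 0.2443]), 'orientation': array([-0.6177, -3.08  ,  0.0028]), 'contact_force': array([ 0.1037, -0.8923, -0.8809]), 'moment': array([0.0532, 0.0048, 0.0086]), 'grip_width': 0.08550387113677135}
top [0.5977 0.0568 1.2968]
case [([0.5677, 0.0117, 0.1356], 0.67), ([0.5689, -0.0529, 0.1379], 0.44)]
cover []
cover_grip [([0.5655, -0.0523, 0.1408], 0.7)]
paddle [([0.5498, 0.2605, 0.0554], 0.35)]
bottle [([0.5266, -0.263, 0.1017], 0.73)]
glove_box [([0.5505, 0.2591, 0.0596], 0.57)]
bowl [([0.7605, -0.097, 0.0256], 0.61)]
scene [ 1.0782 -0.6986  0.8251]
case [([0.5945, -0.0573, 0.1313], 0.57)]
cover [([0.5731, -0.0591, 0.1431], 0.93)]
cover_grip [([0.5721, -0.065, 0.1385], 0.75)]
paddle [([0.5441, -0.2876, 0.0892], 0.71), ([0.5914, -0.0838, 0.0592], 0.44)]
bottle [([0.5411, -0.2895, 0.0898], 0.74)]
glove_box [([0.5485, 0.2833, 0.061], 0.93)]
bowl [([0.7567, -0.0848, 0.0219], 0.63)]
```

View pics/top1.png

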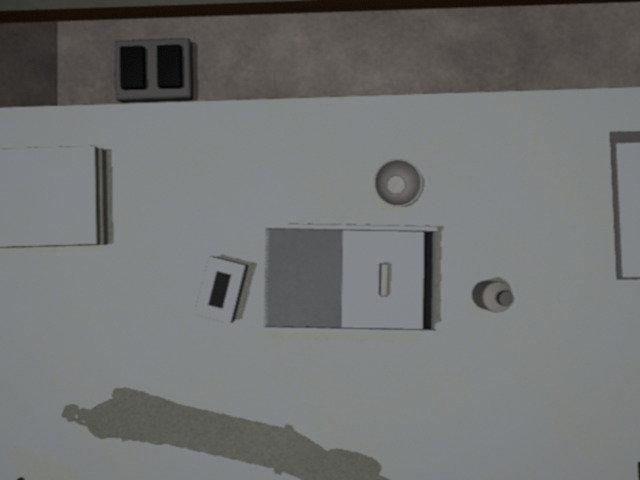

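View pics/scene1.png

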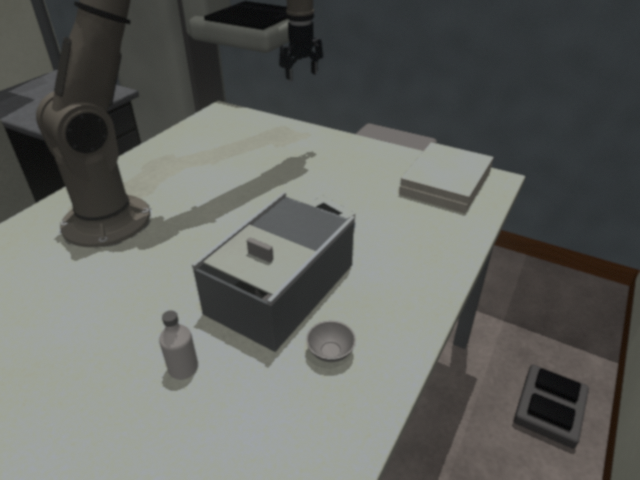

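The top view shows the case (px 265–440 × 226–330) with its axes almost along the world's. The white cover is at 342–424, slightly ajar, with its rib at about (384,279). The bottle is on the right at (495,295), the glove box on the left at (222,290), and the bowl above at (398,183). The arm starts at the glove-box side. Next I'll measure the case pose from a zoomed crop.

```bash
python3 - <<'E'
from h import *
f=grab('top'); p=f['pixels'][:,:,::-1]
c=cv2.convertScaleAbs(p[210:345,250:450],alpha=1.3)
cv2.imwrite('pics/crop1.png',cv2.resize(c,None,fx=4,fy=4,interpolation=cv2.INTER_CUBIC))
m=outline_of('case','top')[0]['region']
ct=max(cv2.findContours(m.astype(np.uint8),0,1)[0],key=cv2.contourArea)
print('case rect',cv2.minAreaRect(ct),m.sum())
for q in('cover_grip','cover'):
  for d in outline_of(q,'top')[:2]:
    m=d['region'];ct=max(cv2.findContours(m.astype(np.uint8),0,1)[0],key=cv2.contourArea)
    rr=cv2.minAreaRect(ct);print(q,d['score'],rr,[ray(f,b,.1405)[:2] for b in cv2.boxPoints(rr)])
for px in [(266,227),(265,328),(437,329),(439,227)]: print(px, ray(f,px,.134))
print(ray(f,(384,279),.177),f['fx'])
E
```

```text
case rect ((350.145263671875, 278.2442321777344), (173.3730926513672, 110.59497833251953), 0.5456575751304626) 18523
cover_grip 0.85 ((382.27337646484375, 279.1161193847656), (83.12989044189453, 98.50723266601562), 1.7623909711837769) [array([0.4782, 0.0327]), array([0.6615, 0.0213]), array([ 0.652 , -0.1338]), array([ 0.469 , -0.1216])]
cover 0.58 ((381.88092041015625, 279.1466979980469), (83.38871002197266, 97.79502868652344), 0.7073193788528442) [array([0.4773, 0.032 ]), array([0.6595, 0.0241]), array([ 0.6528, -0.1317]), array([ 0.4709, -0.1229])]
(266, 227) [0.6693 0.1646 0.134 ]
(265, 328) [0.4798 0.1716 0.134 ]
(437, 329) [ 0.4686 -0.15    0.134 ]
(439, 227) [ 0.6593 -0.1608  0.134 ]
[ 0.566  -0.0501  0.177 ] 618.1627393473317
```

View pics/crop1.png

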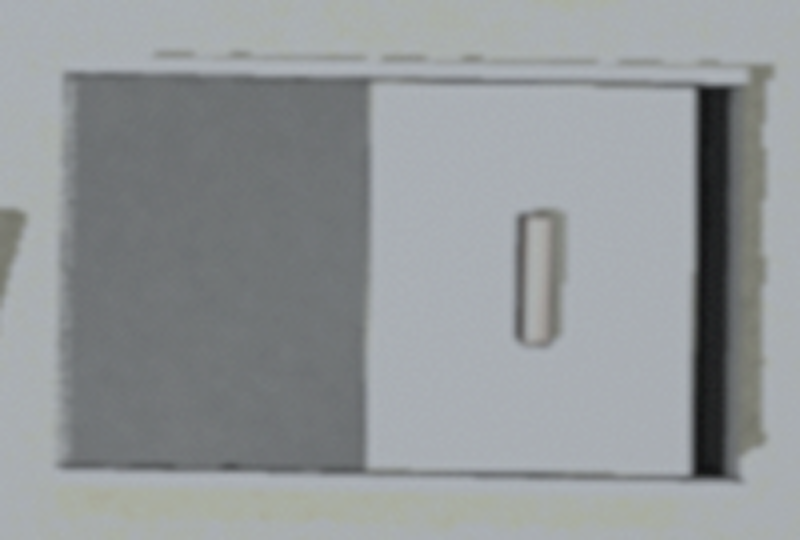

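The crop shows the cover edges at crop x≈367 and 695, the rib at (537,279), and the dark gap on the −y side, so the cover is about 18 mm ajar. Next I'll compute the case pose and the first move.

```bash
cat >> h.py <<'E'
def go(pos,Rt,o=None):
    o=o or r.get_obs(); R0=R.from_rotvec(o['orientation'])
    print('offset',(R0.inv().apply(np.array(pos)-o['tcp_pos'])/.5).round(4),'turn',((R0.inv()*Rt).as_rotvec()/1.5).round(4), 'n',np.linalg.norm(np.array(pos)-o['tcp_pos'])/.05)
def down(yaw,tilt=0):  # tool y along case +y (yaw about z), tool x -> -x ; tilt about case y (neg = tool points forward)
    return R.from_euler('z',yaw)*R.from_euler('y',tilt)*R.from_matrix([[-1,0,0],[0,1,0],[0,0,-1]])
E
python3 - <<'E'
from h import *
f=grab('top')
P=lambda u,v,z: ray(f,(250+(u+.5)/4-.5,210+(v+.5)/4-.5),z)
c=[P(370,80,.1405),P(365,470,.1405),P(693,473,.1405),P(697,87,.1405)]
for x in c: print(x)
a=c[0]-c[3]+c[1]-c[2]; b=c[0]-c[1]+c[3]-c[2]
print('yaw',np.arctan2(-a[0],a[1]),np.arctan2(b[1],b[0]),np.linalg.norm(a)/2,np.linalg.norm(b)/2,'ctr',np.mean(c,0))
print('rib',P(538,279,.177))
L=(P(62,72,.134)+P(58,466,.134))/2; Rr=(P(747,82,.134)+P(738,478,.134))/2; print('ends',L,Rr,(L+Rr)/2,np.linalg.norm(L-Rr))
yaw=np.arctan2(-a[0],a[1])
print(r.get_obs()['tcp_pos']); go([.48,.2,.25],down(yaw))
E
```

```text
[0.6596 0.0216 0.1405]
[0.478  0.0296 0.1405]
[ 0.4722 -0.1227  0.1405]
[ 0.6517 -0.131   0.1405]
yaw -0.044942554366126104 -0.04514788772442551 0.15262891145593213 0.1807430380527541 ctr [ 0.5654 -0.0507  0.1405]
rib [ 0.5654 -0.0503  0.177 ]
ends [0.5757 0.1697 0.134 ] [ 0.5611 -0.1501  0.134 ] [0.5684 0.0098 0.134 ] 0.3202309188480658
[0.2602 0.6228 0.2453]
offset [-0.7316 -0.6108 -0.0094] turn [ 0.     -0.     -0.2339] n 9.53101902063081
```

>>> carry_out(offset=[[-0.73, -0.61, -0.01], [-0.73, -0.61, -0.01], [-0.73, -0.61, -0.01], [-0.73, -0.61, -0.01], [-0.73, -0.61, -0.01], [-0.73, -0.61, -0.01], [-0.73, -0.61, -0.01], [-0.73, -0.61, -0.01]], turn=[[0, 0, -0.234], [0, 0, -0.234], [0, 0, -0.234], [0, 0, -0.234], [0, 0, -0.234], [0, 0, -0.234], [0, 0, -0.234], [0, 0, -0.234]], hand=0.3)

```text
clock: 1.85
tcp_pos: [0.4453, 0.266, 0.2499]
orientation: [0.07, 3.14, 0.001]
contact_force: [1.8, -0.1, 0.6]
grip_width: 0.0597
```

```bash
python3 - <<'E'
from h import *
o=r.get_obs();print(o['clock'],o['tcp_pos'],o['grip_width'],o['joints']); go([.5654,-.050,.25],down(-.045))
E
```

```text
1.85 [0.4453 0.266  0.2499] 0.05967224534956484 [-0.734   0.2134  0.0873  1.9263 -0.022   1.0017  0.8893]
offset [-0.2682 -0.6206 -0.0004] turn [0.0005 0.0005 0.0002] n 6.76072971678986
```

>>> carry_out(offset=[[-0.268, -0.62, 0], [-0.268, -0.62, 0], [-0.268, -0.62, 0], [-0.268, -0.62, 0], [-0.268, -0.62, 0], [-0.268, -0.62, 0], [-0.268, -0.62, 0], [-0.268, -0.62, 0]], turn=[[0, 0, 0], [0, 0, 0], [0, 0, 0], [0, 0, 0], [0, 0, 0], [0, 0, 0], [0, 0, 0], [0, 0, 0]])

```text
clock: 2.65
tcp_pos: [0.5655, -0.0548, 0.2499]
orientation: [0.085, 3.139, -0.005]
contact_force: [-1.1, 0.5, 0.4]
grip_width: 0.0598
```

```bash
python3 - <<'E'
from h import *
o=r.get_obs();print(o['clock'],o['tcp_pos'],o['orientation'],o['grip_width'],o['qvel'])
f=grab('wrist','wrist1.png'); print(look('cover_grip','wrist',f)); print(proj(f,[.5654,-.0503,.177]),proj(f,[.5354,-.049,.177]),proj(f,[.5954,-.052,.177]))
go([.5654,-.050,.25],down(-.045)); go([.5654,-.050,.163],down(-.045))
E
```

```text
2.65 [ 0.5655 -0.0548  0.2499] [ 0.0848  3.1388 -0.0049] 0.05977794422579394 [-0.0575 -0.0184 -0.0767  0.0331 -0.0198  0.0075 -0.0634]
[([0.542, -0.0524, 0.1418], 0.59)]
[331.193  263.6713] [330.9578 212.8512] [330.7457 310.5329]
offset [-0.0018 -0.0026 -0.0012] turn [ 0.     -0.0001 -0.0014] n 0.03430609374640383
offset [-0.0019 -0.0026  0.1728] turn [ 0.     -0.0001 -0.0014] n 1.72822314197561
```

View pics/wrist1.png

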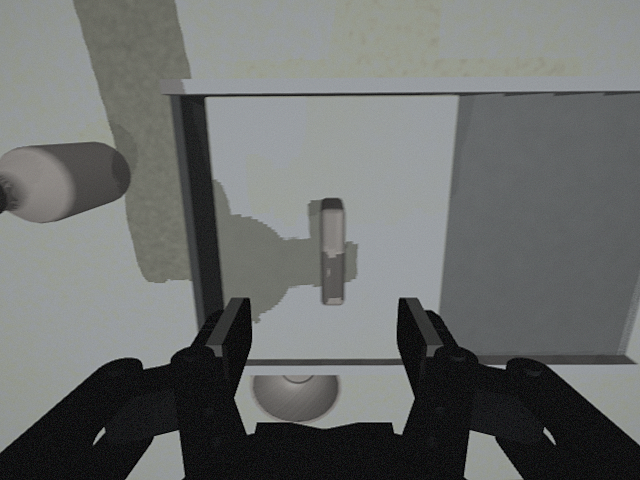

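The wrist view shows the rib at px (332,208–300), centred between the open jaws; the predicted centre was (331,264). y agrees within 1 mm and x within 5 mm. Next I'll descend and grip.

>>> carry_out(offset=[[0, 0, 0.06], [0, 0, 0.12], [0, 0, 0.15], [0, 0, 0.174], [0, 0, 0.174]], turn=[[0, 0, 0], [0, 0, 0], [0, 0, 0], [0, 0, 0], [0, 0, 0]])

```text
clock: 3.25
tcp_pos: [0.5635, -0.0463, 0.1612]
orientation: [-0.067, -3.138, -0.001]
contact_force: [-1.2, 1.3, 0.0]
grip_width: 0.0601
```

>>> carry_out(offset=[[0, 0, 0], [0, 0, 0], [0, 0, 0], [0, 0, 0], [0, 0, 0], [0, 0, 0], [0, 0, 0]], turn=[[0, 0, 0], [0, 0, 0], [0, 0, 0], [0, 0, 0], [0, 0, 0], [0, 0, 0], [0, 0, 0]], hand=1, force=30)

```text
clock: 3.95
tcp_pos: [0.5652, -0.048, 0.1636]
orientation: [0.071, 3.139, 0.0]
contact_force: [-1.9, -0.1, 6.3]
grip_width: 0.0133
```

>>> carry_out(offset=[[0, 0.03, 0], [0, 0.07, 0], [0, 0.11, 0], [0, 0.15, 0], [0, 0.19, 0], [0, 0.22, 0], [0, 0.24, 0], [0, 0.254, 0]], turn=[[0, 0, 0], [0, 0, 0], [0, 0, 0], [0, 0, 0], [0, 0, 0], [0, 0, 0], [0, 0, 0], [0, 0, 0]])

```text
clock: 4.75
tcp_pos: [0.5714, 0.08, 0.1636]
orientation: [0.069, 3.138, 0.001]
contact_force: [0.5, -9.1, 6.7]
grip_width: 0.0135
```

>>> carry_out(offset=[[0, 0.002, 0], [0, 0.002, 0], [0, 0.002, 0]], turn=[[0, 0, 0], [0, 0, 0], [0, 0, 0]])

```text
clock: 5.05
tcp_pos: [0.5714, 0.0798, 0.1636]
orientation: [0.071, 3.138, 0.0]
contact_force: [0.6, -0.9, 5.3]
grip_width: 0.0132
```

```bash
python3 - <<'E'
from h import *
f=grab('top','top2.png'); p=f['pixels'][:,:,::-1]
s=grab('scene')
a=cv2.resize(p[200:350,230:450],None,fx=2.6,fy=2.6); b=cv2.resize(s['pixels'][170:350,170:380,::-1],None,fx=2.6,fy=2.6)
b=b[:390,:]; cv2.imwrite('pics/open.png',cv2.resize(np.hstack([a,b[:a.shape[0]]]),(800,int(800*a.shape[0]/(a.shape[1]+b.shape[1])))))
E
```

```text
(no output)
```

View pics/open.png

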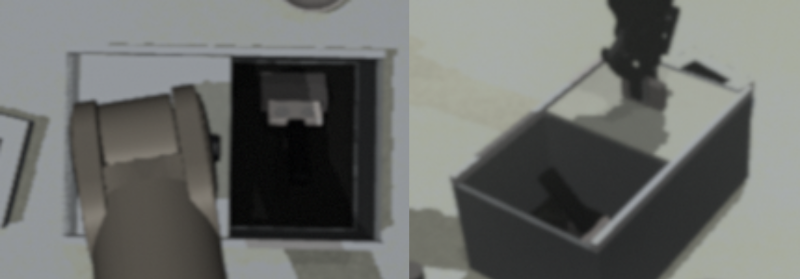

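The cover is open over the deck. The paddle shows in the compartment: black handle towards the robot, white blade end in the pocket. Next I'll release, rise, and move above the handle.

>>> carry_out(offset=[[0, 0, 0], [0, 0, 0], [0, 0, 0], [0, 0, -0.06], [0, 0, -0.14], [0, 0, -0.18], [0, 0, -0.18]], turn=[[0, 0, 0], [0, 0, 0], [0, 0, 0], [0, 0, 0], [0, 0, 0], [0, 0, 0], [0, 0, 0]], hand=0.4)

```text
clock: 5.85
tcp_pos: [0.572, 0.0805, 0.2557]
orientation: [0.07, 3.135, 0.003]
contact_force: [0.2, 0.3, 0.1]
grip_width: 0.0512
```

```bash
python3 - <<'E'
from h import *
o=r.get_obs();print(o['tcp_pos'],o['grip_width']); go([.5548,-.070,.24],down(-.045))
E
```

```text
[0.572  0.0805 0.2557] 0.051217452461576204
offset [ 0.0212 -0.3023  0.0307] turn [0.0014 0.0037 0.0002] n 3.0460095668265184
```

>>> carry_out(offset=[[0.021, -0.302, 0.03], [0.021, -0.302, 0.03], [0.021, -0.302, 0.03], [0.021, -0.302, 0.03], [0.021, -0.302, 0.03], [0.021, -0.302, 0.03]], turn=[[0, 0, 0], [0, 0, 0], [0, 0, 0], [0, 0, 0], [0, 0, 0], [0, 0, 0]])

```text
clock: 6.45
tcp_pos: [0.5529, -0.069, 0.2368]
orientation: [-0.068, -3.14, -0.001]
contact_force: [0.4, -0.2, 0.7]
grip_width: 0.0509
```

```bash
python3 - <<'E'
from h import *
f=grab('wrist'); o=r.get_obs();print(o['tcp_pos'],o['orientation'])
im=np.ascontiguousarray(cv2.convertScaleAbs(f['pixels'][:,:,::-1],alpha=1.5,beta=25))
C=np.array([.5684,.0098,0]);Rc=R.from_euler('z',-.045)
Rp=Rc*R.from_euler('y',np.pi/4); po=C+Rc.apply([-.01,-.08,.0975])
print('paddle origin',po)
for X in ([-.035,-.01,.008],[-.035,.01,.008],[.05,.01,.008],[.05,-.01,.008]):
    cv2.circle(im,tuple(proj(f,po+Rp.apply(X)).round().astype(int).tolist()),3,(0,0,255),1)
cv2.circle(im,tuple(proj(f,po).round().astype(int).tolist()),3,(0,255,0),1)
for q in ('paddle','paddle_blade'): print(q,look(q,'wrist',f))
cv2.imwrite('pics/wrist2.png',im)
go([.5548,-.070,.0925],down(-.045))
E
```

```text
[ 0.5531 -0.0685  0.2369] [-0.0663 -3.14   -0.0011]
paddle origin [ 0.5548 -0.0697  0.0975]
paddle [([0.5695, -0.0694, 0.09], 0.73)]
paddle_blade [([0.5713, -0.0678, 0.0915], 0.9)]
offset [-0.0034 -0.0029  0.2894] turn [ 0.0003 -0.0003  0.002 ] n 2.8945588122664447
```

View pics/wrist2.png

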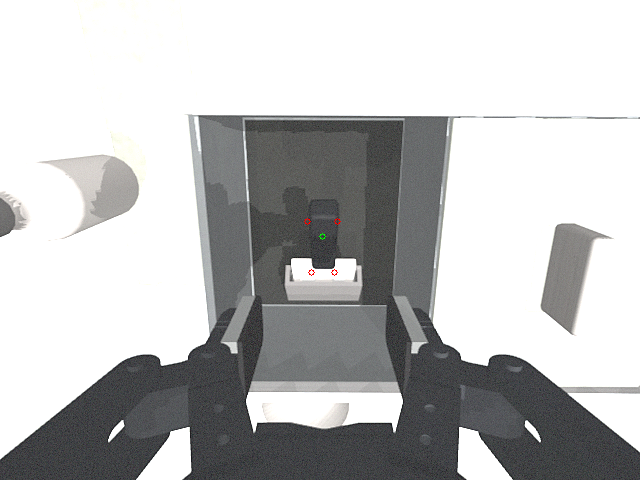

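Wrist view: the handle is at px (323, 213–268), against model marks at (322, 222–272). It is laterally centred and within about 5 mm along its length. Next I'll descend.

>>> carry_out(offset=[[0, 0, 0.08], [0, 0, 0.15], [0, 0, 0.21], [0, 0, 0.25], [0, 0, 0.275], [0, 0, 0.289], [0, 0, 0.289], [0, 0, 0.289]], turn=[[0, 0, 0], [0, 0, 0], [0, 0, 0], [0, 0, 0], [0, 0, 0], [0, 0, 0], [0, 0, 0], [0, 0, 0]])

```text
clock: 7.4
tcp_pos: [0.5537, -0.0702, 0.0938]
orientation: [0.07, 3.139, 0.0]
contact_force: [-0.1, -0.1, -0.8]
grip_width: 0.0514
```

```bash
python3 - <<'E'
from h import *
o=r.get_obs();print(o['tcp_pos'],o['orientation'],o['contact_force'])
f=grab('wrist'); print(look('paddle','wrist',f))
cv2.imwrite('pics/wrist3.png',cv2.convertScaleAbs(f['pixels'][:,:,::-1],alpha=1.5,beta=25))
E
```

```text
[ 0.5537 -0.0702  0.0938] [0.07   3.1393 0.0001] [-0.1291 -0.1154 -0.7927]
[([0.5459, -0.0654, 0.1215], 0.67)]
```

View pics/wrist3.png

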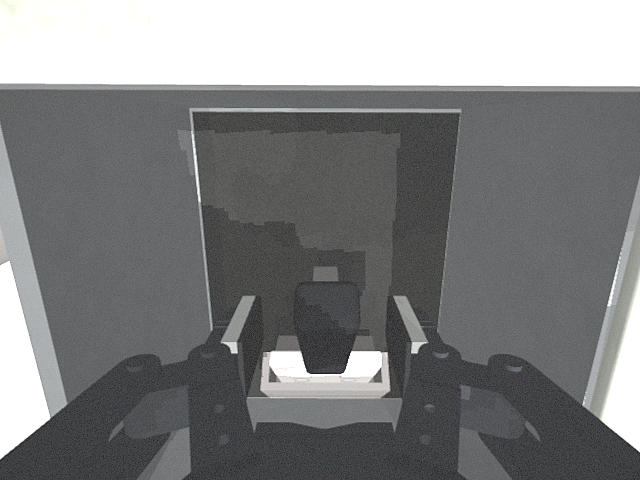

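The handle (px 295–360, 282–372) sits midway between the jaws (258/395). Next I'll close on it.

>>> carry_out(offset=[[0, 0, 0], [0, 0, 0], [0, 0, 0], [0, 0, 0], [0, 0, 0], [0, 0, 0], [0, 0, 0]], turn=[[0, 0, 0], [0, 0, 0], [0, 0, 0], [0, 0, 0], [0, 0, 0], [0, 0, 0], [0, 0, 0]], hand=1, force=60)

```text
clock: 8.2
tcp_pos: [0.5534, -0.0703, 0.0935]
orientation: [0.071, 3.14, 0.0]
contact_force: [-0.6, 0.9, 5.7]
grip_width: 0.0192
```

>>> carry_out(offset=[[0.012, 0, -0.012], [0.024, 0, -0.024], [0.036, 0, -0.036], [0.048, 0, -0.048], [0.06, 0, -0.06], [0.072, 0, -0.072], [0.084, 0, -0.084], [0.084, 0, -0.084]], turn=[[0, 0, 0], [0, 0, 0], [0, 0, 0], [0, 0, 0], [0, 0, 0], [0, 0, 0], [0, 0, 0], [0, 0, 0]])

```text
clock: 9.0
tcp_pos: [0.5098, -0.0685, 0.1355]
orientation: [-0.071, -3.14, -0.0]
contact_force: [-0.3, 0.3, -1.1]
grip_width: 0.0193
```

>>> carry_out(offset=[[0, 0, -0.06], [0, 0, -0.14], [0, 0, -0.22], [0, 0, -0.3], [0, 0, -0.36], [0, 0, -0.38], [0, 0, -0.38]], turn=[[0, 0, 0], [0, 0, 0], [0, 0, 0], [0, 0, 0], [0, 0, 0], [0, 0, 0], [0, 0, 0]])

```text
clock: 9.7
tcp_pos: [0.5115, -0.0685, 0.3257]
orientation: [0.07, 3.139, 0.001]
contact_force: [0.2, 0.0, -1.1]
grip_width: 0.0191
```

```bash
python3 - <<'E'
from h import *
o=r.get_obs();print(o['tcp_pos'],o['grip_width'],o['contact_force'],o['joints'])
go([.56,-.07,.32],down(-.045,-np.pi/4))
s=grab('scene'); cv2.imwrite('pics/scene3.png',s['pixels'][60:380,100:420,::-1])
E
```

```text
[ 0.5115 -0.0685  0.3257] 0.019058406579980536 [ 0.2329  0.0412 -1.1397] [-0.2913  0.1361  0.3411  1.8487 -0.0499  1.163   1.5926]
offset [-0.097   0.0013  0.0117] turn [ 0.0003 -0.5223  0.0001] n 0.9771194479055568
```

View pics/scene3.png

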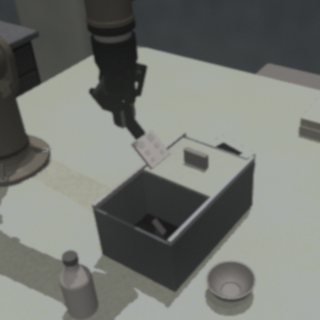

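The paddle is out, held with its disc face up and the blade sloping down. Next I'll pitch it level.

>>> carry_out(offset=[[-0.02, 0, 0], [-0.04, 0, 0], [-0.06, 0, 0], [-0.08, 0, 0], [-0.09, 0, 0], [-0.097, 0, 0], [-0.097, 0, 0], [-0.097, 0, 0]], turn=[[0, -0.09, 0], [0, -0.18, 0], [0, -0.27, 0], [0, -0.36, 0], [0, -0.45, 0], [0, -0.522, 0], [0, -0.522, 0], [0, -0.522, 0]])

```text
clock: 10.55
tcp_pos: [0.5595, -0.0702, 0.324]
orientation: [0.052, 2.359, -0.021]
contact_force: [1.3, 0.9, -0.0]
grip_width: 0.0192
```

>>> carry_out(offset=[[0, 0, 0], [0, 0, 0], [0, 0, 0], [0, 0, 0]], turn=[[0, 0, 0], [0, 0, 0], [0, 0, 0], [0, 0, 0]])

```text
clock: 10.95
tcp_pos: [0.5601, -0.0705, 0.3255]
orientation: [0.053, 2.357, -0.021]
contact_force: [-0.6, -0.3, -0.5]
grip_width: 0.019
```

```bash
python3 - <<'E'
from h import *
o=r.get_obs();print(o['tcp_pos'],o['grip_width'],o['joints'],o['qvel'])
s=grab('scene');im=np.ascontiguousarray(s['pixels'][:,:,::-1])
Rt=R.from_rotvec(o['orientation']);print('err from ideal',np.degrees((down(-.045,-np.pi/4).inv()*Rt).as_rotvec()))
g=o['tcp_pos']-Rt.as_matrix()[:,2]*.005; Rc=R.from_euler('z',-.045); print('origin',g)
for d in ('scene','top'):
    f=s if d=='scene' else grab('top')
    for q in ('paddle','paddle_blade','cover_grip','bottle','glove_box','bowl'): print(d,q,look(q,d,f))
# overlay level paddle: blade face corners
c=[tuple(proj(s,g+Rc.apply(X)).round(1)) for X in ([.05,-.028,.004],[.11,-.028,.004],[.11,.028,.004],[.05,.028,.004])]
a=im[90:290,130:370]; k=3.2
a=cv2.resize(a,None,fx=k,fy=k,interpolation=cv2.INTER_CUBIC)
for x in c: cv2.circle(a,(int((x[0]-130)*k),int((x[1]-90)*k)),4,(0,0,255),1)
cv2.imwrite('pics/scene4.png',a)
E
```

```text
[ 0.5601 -0.0705  0.3255] 0.019021125503620055 [-0.2907 -0.0999  0.2703  2.2972  0.3975  0.1698  1.1501] [-0.0004 -0.0046 -0.0002  0.0074  0.0054  0.0036 -0.0046]
err from ideal [-0.0274  0.081  -0.0028]
origin [ 0.5566 -0.0704  0.329 ]
scene paddle [([0.6288, -0.0793, 0.3296], 0.73)]
scene paddle_blade [([0.6261, -0.0811, 0.3354], 0.93)]
scene cover_grip [([0.5845, 0.0588, 0.1384], 0.87), ([0.6244, -0.0765, 0.3295], 0.28)]
scene bottle [([0.5398, -0.2879, 0.0861], 0.92)]
scene glove_box [([0.5502, 0.2863, 0.063], 0.58), ([0.6296, -0.08, 0.3258], 0.58)]
scene bowl [([0.7564, -0.0873, 0.0172], 0.62)]
top paddle [([0.6179, -0.0712, 0.3297], 0.72), ([0.5758, 0.0477, 0.1405], 0.34)]
top paddle_blade [([0.623, -0.0713, 0.3319], 0.63)]
top cover_grip [([0.576, 0.0769, 0.142], 0.67)]
top bottle [([0.5306, -0.2617, 0.1021], 0.96)]
top glove_box [([0.5505, 0.2635, 0.058], 0.74)]
top bowl [([0.7609, -0.1001, 0.0218], 0.72)]
```

View pics/scene4.png

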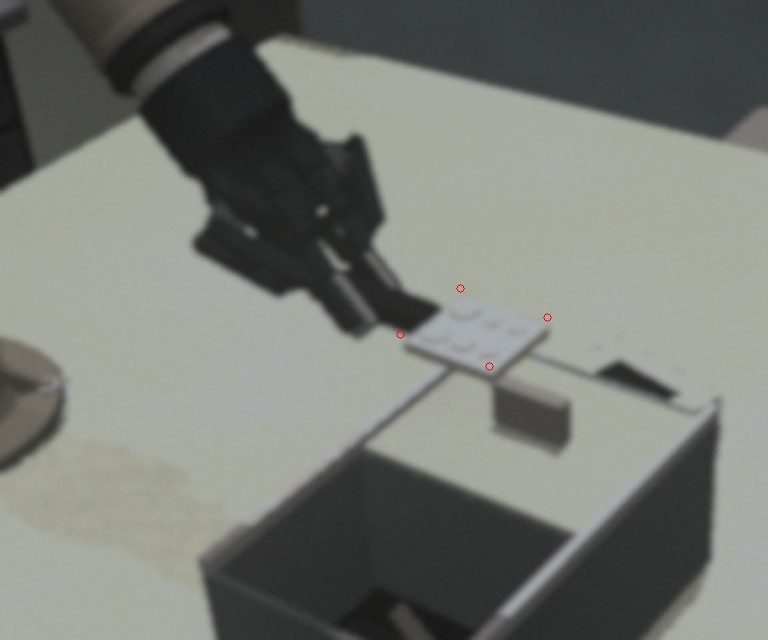

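The blade (corners about 405,345 / 493,375 / 548,330 / 455,298) matches the level-paddle prediction, with a uniform shift of about 4 mm and no visible tilt. Joint 6 is right at its lower limit (0.17), so I'll back it off by about 4° of pitch and rise slightly.

>>> carry_out(offset=[[-0.01, 0, -0.01], [-0.02, 0, -0.02], [-0.028, 0, -0.028], [-0.028, 0, -0.028], [-0.028, 0, -0.028], [-0.028, 0, -0.028], [-0.028, 0, -0.028]], turn=[[0, 0.015, 0], [0, 0.03, 0], [0, 0.045, 0], [0, 0.045, 0], [0, 0.045, 0], [0, 0.045, 0], [0, 0.045, 0]])

```text
clock: 12.35
tcp_pos: [0.5591, -0.0707, 0.344]
orientation: [0.054, 2.426, -0.021]
contact_force: [0.2, 0.1, -1.3]
grip_width: 0.0191
```

```bash
python3 - <<'E'
from h import *
o=r.get_obs();print(o['clock'],o['tcp_pos'],o['grip_width'],o['joints'],o['qvel'])
Rt=R.from_rotvec(o['orientation']);print('tilt err deg',np.degrees((down(-.045,-np.pi/4).inv()*Rt).as_rotvec()))
f=grab('wrist','wrist4.png'); s=grab('scene')
for q in ('paddle_blade','cover_grip','bottle','bowl'): print(q,look(q,'scene',s))
E
```

```text
12.35 [ 0.5591 -0.0707  0.344 ] 0.019077876045562714 [-0.3782 -0.125   0.3482  2.2288  0.2623  0.3258  1.2912] [-0.0027 -0.001   0.0022 -0.003  -0.0022  0.0005  0.0008]
tilt err deg [ 0.006   4.0569 -0.0113]
paddle_blade [([0.6279, -0.0785, 0.3474], 0.58)]
cover_grip [([0.581, 0.0655, 0.138], 0.94)]
bottle [([0.5412, -0.2838, 0.0879], 0.57), ([0.5799, 0.0656, 0.1381], 0.51)]
bowl [([0.7556, -0.0922, 0.0176], 0.73), ([0.6282, -0.0812, 0.3469], 0.6)]
```

View pics/wrist4.png

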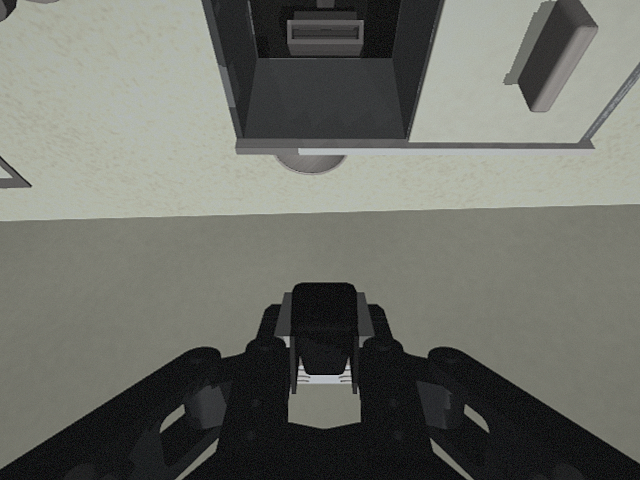

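The pocket (px 325,35) is empty and the cover is open. The handle is firmly between the pads at (325,330), and the arm is still with joint 6 off its limit. Next I'll hand in.

```bash
python3 -c "
from h import *
print(r.hand_in()); o=r.get_obs(); print(o['clock'],o['tcp_pos'],o['grip_width'])"
```

```text
the job is handed in; nothing more can be done
None
the job is handed in; nothing more can be done
```

I slid the cover open by its rib, drew the paddle out of its pocket along its slope and pitched it level with the discs up. I then handed in with it held still, at 12.4 s of the 59 s allowed. No verdict is reported.

**Last checks**
- **Paddle:** its origin is about 0.35 m above the counter. The tool is about 4° from the exactly level pitch, and the blade found in the image sits at the same height as the handle. The grip opening is a steady 19 mm, and the joints were nearly at rest.
- **Cover:** I put it at about 147–150 mm open, from how far the gripper moved it and where the rib now stands.
- **Bottle, glove box and bowl:** the detected positions are within about 8 mm of their first readings, which is about the networks' scatter.

**Checks that disagreed**
- **Joint 6:** while levelling, it read 0.1698, right at its 0.17 lower limit. I backed off to 0.33, which is where the 4° comes from. If the range is judged strictly, that brief reading could count against the run.
- **Wrist camera:** it disagreed with the top camera by about 5 mm along the case's x. That was within what the grasp could take.

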